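Find the case that rattles and hold it out to the welder

TASK

Three identical sealed red cases lie on the welding bench and only one still has a steel weld-on ball in it: pick them up one at a time and shake them until you find the one that rattles, laying each silent one back down, lid up, about where it lay. Then hold the rattling case out to the welder: lid up and level, about 20 cm above the bench top, over the bench's far edge, straight in front of the blue stool. Finish while still holding it there, without putting it down or letting go, and leave the other things on the bench alone.

Things in the scene. Friction and masses are not known exactly. Their poses are not given: they have to be found in the camera images.
- case_a: sealed red plastic parts case, black panel on the lid, one of three identical ones: 140 mm long (x axis) x 66 mm wide (y axis) x 48 mm high; origin at the centre of its underside, z up out of the lid. Rigid, stays shut. Each weighs 155 to 340 g without contents, so weight alone is no sure sign of what is in it
- case_b: the second case, same in shape and size as case_a. Exactly one of the three, a different one each time, holds a loose solid steel weld-on ball (176 g, 35 mm diameter) that rolls up to 47 mm either way along the case's length and 10 mm across it and knocks on its walls; the other two are empty
- case_c: the third case, same in shape and size as case_a. The ball starts in the middle of its case. A slight tilt about the case's short axis makes it roll to the low end, which shifts its weight by 47 mm (about 0.08 N m); a quick shake along the length makes it knock, and it may go on bouncing for a second
- stool_front (a point): point on the bench's straight far edge (which runs along world y), at bench-top height, straight in front of the welder's round blue stool; the seat (330 mm across, 150 mm lower than the bench top) is centred 250 mm beyond it in +x. The stool stands at a different place along the edge each time
- flap_disc: bystander: flap disc lying flat, 115 mm across, 15 mm high, origin at the centre of its underside
- hammer: bystander: chipping hammer lying on the bench, about 280 mm long along its x axis, 125 mm across its head, 24 mm high
- magnet: bystander: red welding magnet lying flat, 60 x 90 x 16 mm, origin at its underside
- workpiece: bystander: steel tee joint, foot 60 x 100 mm, its 100 mm long upright along its y axis and 56 mm high, origin at the centre of its underside
Things that resemble listed ones, but are neither listed nor needed, are in the scene too. Leave any turquoise look-alike of the case_a alone. Leave any green look-alike of the case_c alone.

How it is judged:
By the outcome, as a careful person would: the job done as asked, in the order asked, and still so for the second after the job is handed in, while the arm keeps its last pose, push and grip.
It also fails if it takes over 72 s, if anything falls off the work surface, if the arm or the gripper's body presses on something with over 40 N, if the wrist force passes 120 N, or if a joint passes its speed limit or range.

ROBOT

A 6-joint arm with a two-finger parallel gripper is mounted at the origin on the work surface. World frame = base frame: x ahead of the robot, y to its left, z up, the work surface at z = 0. Lengths are in mm, angles in rad, forces in N, time in s.
With the tool pointing down it reaches from about 400 to 925 mm from the base axis. Payload 12.5 kg.
Tool frame: the origin (TCP) lies at the very end of the fingers, on their centre line; the grasp point (between the pads) lies 19 mm behind it; z points along the fingers, x is the direction in which the jaws open and shut, and the axes are right-handed (so a half turn about z gives the same grasp; the last joint's range is limited). The gripper opens to 95 mm and grips with 3 to 60 N. Pads are 20 mm wide; open, the fingers measure 119 mm over their backs; the gripper's body (75 mm by 180 mm) begins 59 mm behind the grasp point.
Start: joints at [1.234, 0.491, 1.559, -0, 1.092, -0.106], TCP at [142.954, 608.45, 214.661] pointing down, gripper open.
Joint ranges: [-3.1, 3.1], [-0.84, 2.19], [0.05, 2.79], [-1.13, 4.28], [0.06, 2.93], [-2.69, 2.69]. Speed limits (rad/s): [2.22, 2.22, 2.79, 3.14, 3.14, 3.14].

INTERFACE

Orientations are given as [roll, pitch, yaw] about the fixed x, y, z axes, in that order (R = Rz(yaw) Ry(pitch) Rx(roll)).
In Python, from cell import state, viewer, ticket, look_for, regions_of gives the robot as it stands.
- The arm moves only by the shell command python3 -m inch 'ROWS'. ROWS is JSON, a list of rows, each a list of 7 numbers: the turn, a rotation vector about the world's x, y, z in degrees, then the shift along the world's x, y, z in mm, then the opening, from -1 (shut) to 1 (fully open). In form: [[rx, ry, rz, tx, ty, tz, hand], ...]. A call has 1 to 10 rows; each row shifts and turns the commanded pose from where the row before left it; what a row does not reach is not made up. A row lasts 1/10 s, in which the tool goes at most 50 mm and 8.59 degrees, less where a joint would pass 70% of its speed; a pose out of reach is approached as far as the arm can. A call with a gripper value outside its range is refused whole. The fingers move at their own pace and stop on an object; the grip force is fixed at half the most. Time passes only in rows, so rows that do not move let the fingers close. It gives the time, the measured TCP pose, the force and the opening at its end, in the units of the state.
- state(): the state, without advancing time (a new reading comes with each control period).
- viewer.read_camera(name): name is "scene" or "top"; returns a dict with "color" (480x640x3 uint8, red, green, blue), "depth" (480x640 float32, mm along the optical axis (not along the pixel's ray), 0 where there is no reading), "fx", "fy", "cx", "cy" (pixels), "position" and "orientation" of the camera in the world. Camera axes: x right, y down, z forward; pixel columns grow to the right and rows downward; lengths in mm; the calibration is good to about 2 mm. A picture is of the moment at which its call begins.
- ticket.job_done(): hands the job in, once; it reports no verdict.
Trained networks look in the newest picture that a camera, given by its name, has taken for a name from the list of things; names that differ only in an ending like _2 or _b are one class to them, and where a whole thing is asked for, a point or a joint stands for the part that bears it (a point fixed in the world has none). Each returns a list of dicts, best first, with "score" (0 to 1); they miss things now and then, are a little off and sometimes report something else, mostly with a low value. They report only what shows in the picture. A call takes as long as a camera call. They do not tell look-alikes from the thing itself.
- look_for(name, camera): "box" ([left, top, right, bottom] as shares, 0 to 1, of the picture: columns of its width, rows of its height, round what is visible of it).
- regions_of(name, camera): "pixels" (480x640 bool, what is visible of it) and "box" ([left, top, right, bottom] as shares, 0 to 1, of the picture: columns of its width, rows of its height, round what is visible of it).
The state is a dict: "t": time; "joints": joint angles; "qvel": joint speeds; "tau": joint torques, N m; "eef_pos": TCP position; "tcp_rot": TCP orientation; "ft_force": force on the tool from outside, world axes, zero at the start; "moment": the same for the moment, N m; "opening": opening from 0.0 (shut) to 1.0 (fully open).
Only numpy, scipy, OpenCV 4.12 (cv2) and the standard library are available. Lean on these libraries where they do the work, as an engineer would, in place of code of your own. Each camera call takes 0.05 s, during which the arm holds its last target. There are 200 camera calls.

## Working session

There is one attempt and no reset: what is moved stays moved. The work goes in short steps, Python scripts to look and compute and a shell command to move; the robot and the scene stay as the last step left them, time stands still between calls to the robot, and variables do not carry over. Pictures are saved under pics/ and viewed, on a budget of 10 in all, crops included, one or two more only if the job needs it, and the job is handed in when it is done.

```bash
ls; mkdir -p pics
cat > h.py <<'E'
import numpy as np, cv2
from scipy.spatial.transform import Rotation as R
from cell import state, viewer, ticket, look_for, regions_of
def cam(n):
    c=viewer.read_camera(n); return c
def rot(o):
    o=np.array(o,float)
    if o.shape==(3,3): return o
    return R.from_euler('xyz',o).as_matrix() if o.size==3 else R.from_quat(o).as_matrix()
def pts(c):
    v,u=np.mgrid[:480,:640]; d=c['depth']
    p=np.stack([(u-c['cx'])/c['fx']*d,(v-c['cy'])/c['fy']*d,d],-1)
    return p@rot(c['orientation']).T+np.array(c['position'])
E
python3 - <<'E'
from h import *
print(state())
for n in('top','scene'):
    c=cam(n); cv2.imwrite(f'pics/{n}0.png',c['color'][...,::-1]); print(n,c['position'],c['orientation'],c['fx'])
    P=pts(c)
    for k in ('case_a','stool_front','flap_disc','hammer','magnet','workpiece'):
        for r in regions_of(k,n):
            m=r['pixels']&(c['depth']>0)
            if m.sum()<20: continue
            q=P[m]; 
            col=c['color'][m].mean(0).astype(int)
            hi=q[q[:,2]>np.percentile(q[:,2],90)-8]
            rect=cv2.minAreaRect(hi[:,:2].astype(np.float32))
            b=np.array(r['box'])*[640,480,640,480]
            print(k,round(r['score'],2),b.astype(int),col,'z',np.percentile(q[:,2],[10,90]).round(),'rect',np.round(rect[0]),np.round(rect[1]),round(rect[2]))
E
```

```text
pics
{'t': 0.0, 'joints': array([ 1.23442267e+00,  4.91553037e-01,  1.55942060e+00,  3.22876519e-05,
        1.09170737e+00, -1.05602298e-01]), 'qvel': array([ 7.12172366e-05,  9.84229188e-04, -3.19394162e-04,  1.57757282e-03,
       -7.48671794e-04, -9.39698520e-05]), 'tau': array([ 1.79095634e-03, -6.12646222e+01, -2.58187580e+01,  6.93069468e-02,
        4.82361973e-02, -1.07997494e-04]), 'eef_pos': array([142.85029845, 608.21880393, 214.07573558]), 'tcp_rot': array([-3.14144946e+00,  1.07927487e-03,  1.34001014e+00]), 'ft_force': array([-0.06962743, -0.62320556, -0.39536397]), 'moment': array([ 0.00158557, -0.06522017,  0.03096862]), 'opening': 0.998952286525545}
top [ 277.26321501  -14.15983783 1357.85551447] [-2.98793314 -0.0057959  -1.569439  ] 547.2850012642496
case_a 0.97 [202 297 242 364] [ 54 135  70] z [42. 51.] rect [272. 225.] [ 68. 140.] 83
case_a 0.75 [407 201 442 265] [112  33  32] z [37. 51.] rect [ 508. -264.] [139.  68.] 1
case_a 0.74 [367 295 434 340] [ 51 153 153] z [43. 51.] rect [ 306. -196.] [ 67. 140.] 18
case_a 0.59 [305 224 341 284] [127  43  42] z [44. 51
[... 760 characters left out ...]
se_a 0.65 [243 292 316 347] [86 32 31] z [14. 50.] rect [ 510. -266.] [140.  69.] 2
case_a 0.65 [285 162 333 198] [30 78 39] z [14. 50.] rect [276. 223.] [ 72. 139.] 83
case_a 0.59 [197 241 250 296] [30 97 95] z [15. 50.] rect [ 308. -198.] [ 68. 145.] 19
stool_front 0.75 [387 282 582 477] [ 19  46 107] z [-669. -148.] rect [951. 149.] [322. 321.] 85
stool_front 0.53 [344 185 398 220] [80 30 29] z [13. 50.] rect [493. 208.] [138.  75.] 8
flap_disc 0.74 [388 156 423 181] [97 61 46] z [ 9. 17.] rect [484. 452.] [108. 112.] 72
magnet 0.59 [385 242 419 265] [97 36 35] z [ 8. 18.] rect [650.  79.] [92. 61.] 74
workpiece 0.56 [350 278 386 325] [53 55 58] z [ 4. 49.] rect [ 647. -118.] [ 6. 94.] 16
```

View pics/top0.png

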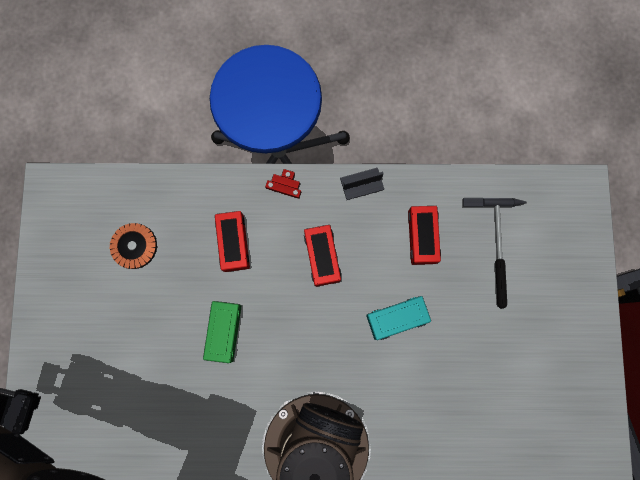

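View pics/scene0.png

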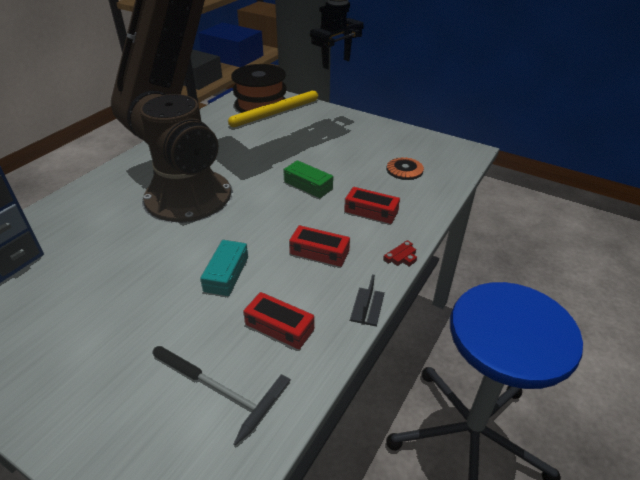

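Run:
```python
from h import *
for n in('top','scene'):
    c=cam(n);P=pts(c);ok=c['depth']>0
    h=cv2.cvtColor(c['color'],cv2.COLOR_RGB2HSV)
    m=(abs(h[...,0].astype(int)-110)<15)&(h[...,1]>120)&ok&(abs(P[...,2]+150)<12)&(P[...,0]>650)
    q=P[m]; print('stool',m.sum(),q[:,2].mean(),q[:,:2].min(0),q[:,:2].max(0),cv2.minEnclosingCircle(q[:,:2].astype(np.float32)))
    t=P[ok&(abs(P[...,2])<6)]
    for y in range(-400,500,100):
        s=t[abs(t[:,1]-y)<20]; print(y,s[:,0].max().round() if len(s) else None,end='; ')
    print()
    red=((h[...,0]<8)|(h[...,0]>172))&(h[...,1]>120)
    for x0,y0 in((508,-264),(457,-14),(493,208)):
        b=ok&(np.hypot(P[...,0]-x0,P[...,1]-y0)<95)&(abs(P[...,2]-49)<6)
        r=cv2.minAreaRect(P[b][:,:2].astype(np.float32)); bx=cv2.boxPoints(r)
        e=max((bx[1]-bx[0],bx[2]-bx[1]),key=np.linalg.norm); 
        print(np.round(r[0]),np.round(r[1]),'long axis yaw',np.degrees(np.arctan2(e[1],e[0])).round(1), P[b][:,2].mean())
```

```text
stool 9206 -151.04997519186338 [784.34830319  -8.95693157] [1111.55516777  316.16765724] ((948.3767700195312, 153.9984893798828), 164.2380828857422)
-400 700.0; -300 699.0; -200 699.0; -100 699.0; 0 699.0; 100 701.0; 200 701.0; 300 700.0; 400 700.0; 
[ 508. -265.] [140.  67.] long axis yaw 1.7 47.86973822449965
[457. -13.] [140.  66.] long axis yaw 11.0 47.89413230531796
[492. 208.] [140.  67.] long axis yaw 8.6 47.83371689424944
stool 10453 -150.19945801362533 [651.40639566 -13.31881855] [1113.68284164 1967.24564207] ((869.6103515625, 983.8215942382812), 1000.1639404296875)
-400 701.0; -300 701.0; -200 702.0; -100 701.0; 0 701.0; 100 701.0; 200 702.0; 300 702.0; 400 701.0; 
[ 509. -267.] [141.  69.] long axis yaw 1.6 48.15162380148197
[459. -15.] [141.  72.] long axis yaw 10.1 48.25447649005796
[493. 206.] [140.  74.] long axis yaw 8.4 48.25117285215936
```

Candidates by pixel in the top picture:
- Red cases with a black panel, at (232,241), (322,256) and (425,235). These are the three I want.
- Green look-alike at (222,332) and turquoise look-alike at (398,318). I leave both alone.
- Red magnet at (284,184), which is too small and flat to be a case.

The stool is at about (265,98), which gives stool_front ≈ (700, 154, 0). I'll start with the red case at (232,241).

```bash
python3 -c "
import cv2
i=cv2.imread('pics/top0.png')[160:370,190:450]; cv2.imwrite('pics/crop1.png',cv2.resize(i,None,fx=2.5,fy=2.5))"
python3 -m inch '[[0,0,2.2,30,-34,-5,1],[0,0,2.2,30,-34,-5,1],[0,0,2.2,30,-34,-5,1],[0,0,2.2,30,-34,-5,1],[0,0,2.2,30,-34,-5,1],[0,0,2.2,30,-34,-5,1],[0,0,2.2,30,-34,-5,1],[0,0,2.2,30,-34,-5,1],[0,0,2.2,30,-34,-5,1],[0,0,2.2,30,-34,-5,1]]'
```

```text
t: 1.8
eef_pos: [444.1, 266.9, 164.7]
tcp_rot: [3.141, -0.0, 1.726]
ft_force: [-0.2, 1.8, -0.5]
opening: 0.998
```

View pics/crop1.png

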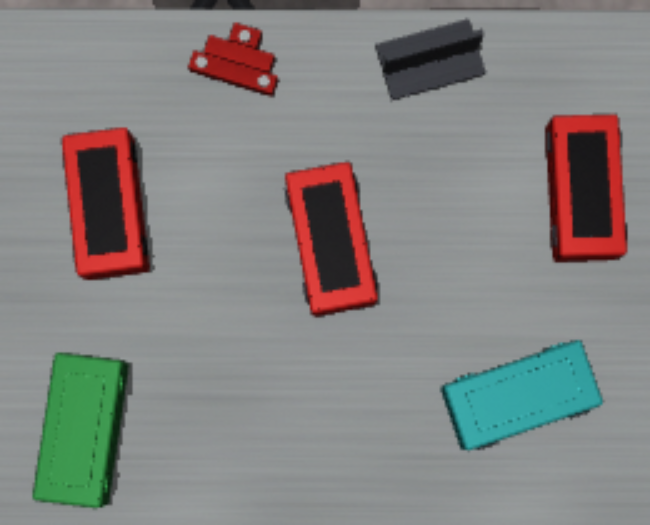

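The crop shows three red cases with black panels (left at crop (104,203), middle (332,238), right (588,188)), and the choice holds. Next I descend on the left one.

```bash
python3 -m inch '[[0,0,0,17,-20,-15,1],[0,0,0,16,-20,-15,1],[0,0,0,16,-20,-15,1],[0,0,0,0,0,-15,1],[0,0,0,0,0,-25,1],[0,0,0,0,0,-25,1],[0,0,0,0,0,-20,1],[0,0,0,0,0,-14,1],[0,0,0,0,0,-6,1],[0,0,0,0,0,0,1]]'
python3 -c "
from h import *
s=state();print(s['ft_force'],s['moment'],s['eef_pos'])"
python3 -m inch '[[0,0,0,0,0,0,-1],[0,0,0,0,0,0,-1],[0,0,0,0,0,0,-1],[0,0,0,0,0,0,-1],[0,0,0,0,0,0,-1],[0,0,0,0,0,0,-1],[0,0,0,0,0,0,-1]]'
```

```text
t: 2.8
eef_pos: [491.8, 208.4, 14.2]
tcp_rot: [-3.141, 0.0, 1.724]
ft_force: [-0.6, 0.6, -0.4]
opening: 1.0
[-0.55264963  0.56108952 -0.37691046] [ 0.03732369 -0.02508759  0.00929562] [491.78291006 208.38394294  14.19885524]
t: 3.5
eef_pos: [492.1, 208.6, 15.1]
tcp_rot: [3.141, -0.0, 1.724]
ft_force: [-1.2, 0.5, 6.6]
opening: 0.694
```

```bash
cat > m.py <<'E'
from h import *
F=[];M=[]
for i in range(6):
    s=state();F.append(s['ft_force']);M.append(s['moment']); cam('top')
F=np.array(F);M=np.array(M);T=R.from_euler('xyz',s['tcp_rot']).as_matrix()
print('t',s['t'].__round__(2),'F',F.mean(0).round(2),F.std(0).round(2),'M world',M.mean(0).round(3),'M tool',(M@T).mean(0).round(3),M.std(0).round(3),'tilt',np.degrees(np.arccos(-T[2,2])).round(1),s['opening'].__round__(3))
E
python3 -m inch '[[0,0,0,0,0,10,-1],[0,0,0,0,0,30,-1],[0,0,0,0,0,40,-1],[0,0,0,0,0,40,-1],[0,0,0,0,0,20,-1],[0,0,0,0,0,0,-1],[0,0,0,0,0,0,-1],[0,0,0,0,0,0,-1]]'
python3 m.py
python3 -m inch '[[-1.22,7.9,0,0,0,0,-1],[0,0,0,0,0,0,-1],[0,0,0,0,0,0,-1],[0,0,0,0,0,0,-1],[0,0,0,0,0,0,-1],[0,0,0,0,0,0,-1],[0,0,0,0,0,0,-1],[0,0,0,0,0,0,-1]]'
python3 m.py
python3 -m inch '[[1.22,-7.9,0,0,0,0,-1],[1.22,-7.9,0,0,0,0,-1],[0,0,0,0,0,0,-1],[0,0,0,0,0,0,-1],[0,0,0,0,0,0,-1],[0,0,0,0,0,0,-1],[0,0,0,0,0,0,-1],[0,0,0,0,0,0,-1],[0,0,0,0,0,0,-1],[0,0,0,0,0,0,-1]]'
python3 m.py
python3 -m inch '[[-1.22,7.9,0,0,0,0,-1],[0,0,0,0,0,0,-1],[0,0,0,0,0,0,-1],[0,0,0,0,0,0,-1]]'
python3 m.py
```

```text
t: 4.3
eef_pos: [491.2, 208.2, 153.2]
tcp_rot: [-3.139, 0.0, 1.724]
ft_force: [1.0, -0.1, -3.5]
opening: 0.691
t 4.55 F [-0.09 -0.42 -3.36] [0.62 0.37 0.42] M world [ 0.031 -0.013 -0.006] M tool [-0.018  0.029  0.006] [0.027 0.03  0.025] tilt 0.1 0.694
t: 5.4
eef_pos: [491.9, 208.4, 154.8]
tcp_rot: [-3.003, -0.0, 1.724]
ft_force: [0.9, 0.1, -3.0]
opening: 0.694
t 5.65 F [ 0.06 -0.11 -3.31] [0.44 0.45 0.49] M world [ 0.085 -0.134 -0.004] M tool [-0.145  0.064 -0.005] [0.014 0.018 0.03 ] tilt 8.0 0.693
t: 6.7
eef_pos: [492.0, 208.4, 154.6]
tcp_rot: [3.002, -0.0, 1.724]
ft_force: [-0.2, 0.1, -2.3]
opening: 0.694
t 6.95 F [-0.46  0.16 -3.1 ] [0.69 0.49 0.63] M world [ 0.018  0.176 -0.018] M tool [0.171 0.042 0.024] [0.019 0.039 0.021] tilt 8.0 0.691
t: 7.4
eef_pos: [491.6, 208.4, 154.4]
tcp_rot: [3.14, 0.0, 1.724]
ft_force: [0.2, -0.4, -3.5]
opening: 0.689
t 7.65 F [-0.11 -0.21 -3.42] [0.51 0.3  0.36] M world [ 0.037  0.012 -0.02 ] M tool [0.006 0.038 0.02 ] [0.026 0.038 0.023] tilt 0.0 0.693
```

```bash
python3 -m inch '[[0,0,0,35,5,0,-1],[0,0,0,-35,-5,0,-1],[0,0,0,35,5,0,-1],[0,0,0,-35,-5,0,-1],[-0.4,2.5,0,0,0,0,-1],[0,0,0,0,0,0,-1],[0,0,0,0,0,0,-1],[0,0,0,0,0,0,-1],[0,0,0,0,0,0,-1],[0,0,0,0,0,0,-1]]'
python3 m.py
python3 -m inch '[[0.4,-2.5,0,0,0,0,-1],[0.4,-2.5,0,0,0,0,-1],[0,0,0,0,0,0,-1],[0,0,0,0,0,0,-1],[0,0,0,0,0,0,-1],[0,0,0,0,0,0,-1],[0,0,0,0,0,0,-1],[0,0,0,0,0,0,-1],[0,0,0,0,0,0,-1],[0,0,0,0,0,0,-1]]'
python3 m.py
```

```text
t: 8.7
eef_pos: [492.0, 208.5, 154.7]
tcp_rot: [-3.098, 0.0, 1.724]
ft_force: [0.8, 0.7, -3.4]
opening: 0.69
t 8.95 F [ 0.17  0.31 -3.31] [0.43 0.31 0.43] M world [ 0.036 -0.057  0.003] M tool [-0.062  0.026 -0.004] [0.028 0.026 0.03 ] tilt 2.5 0.693
t: 10.0
eef_pos: [491.9, 208.5, 154.6]
tcp_rot: [3.098, -0.0, 1.724]
ft_force: [-0.0, -0.1, -3.3]
opening: 0.695
t 10.25 F [-0.09 -0.2  -2.92] [0.43 0.15 0.33] M world [0.022 0.07  0.002] M tool [ 0.066  0.033 -0.   ] [0.034 0.03  0.035] tilt 2.5 0.694
```

The moment follows the tilt in proportion (±0.15 N m at 8°, ±0.06 at 2.5°), with no 0.08 N m shift from a rolling ball. This case is empty, so I lay it back.

```bash
python3 -m inch '[[-0.4,2.5,0,0,0,-20,-1],[0,0,0,0,0,-40,-1],[0,0,0,0,0,-40,-1],[0,0,0,0,0,-25,-1],[0,0,0,0,0,-10,-1],[0,0,0,0,0,-4,-1],[0,0,0,0,0,0,-1],[0,0,0,0,0,0,1],[0,0,0,0,0,0,1],[0,0,0,0,0,0,1]]'
python3 -m inch '[[0,0,0,0,0,0,1],[0,0,0,0,0,10,1],[0,0,0,0,0,40,1],[0,0,0,0,0,35,1],[0,0,0.5,-7,-44,0,1],[0,0,0.5,-7,-44,0,1],[0,0,0.5,-7,-44,0,1],[0,0,0.4,-7,-44,0,1],[0,0,0.4,-7,-44,0,1],[0,0,0,0,0,0,1]]'
```

```text
t: 11.3
eef_pos: [492.5, 208.6, 16.6]
tcp_rot: [3.14, -0.0, 1.724]
ft_force: [0.4, -0.2, 0.7]
opening: 0.887
t: 12.3
eef_pos: [456.5, -15.4, 101.4]
tcp_rot: [3.141, 0.0, 1.76]
ft_force: [0.2, 0.3, -0.7]
opening: 1.0
```

```bash
python3 -m inch '[[0,0,0,1,2,-36,1],[0,0,0,0,0,-30,1],[0,0,0,0,0,-14,1],[0,0,0,0,0,-6,1],[0,0,0,0,0,0,-1],[0,0,0,0,0,0,-1],[0,0,0,0,0,0,-1],[0,0,0,0,0,0,-1],[0,0,0,0,0,0,-1],[0,0,0,0,0,0,-1]]'
python3 -m inch '[[0,0,0,0,0,10,-1],[0,0,0,0,0,30,-1],[0,0,0,0,0,40,-1],[0,0,0,0,0,40,-1],[0,0,0,0,0,20,-1],[0,0,0,34,7,0,-1],[0,0,0,-34,-7,0,-1],[0,0,0,34,7,0,-1],[0,0,0,-34,-7,0,-1]]'
python3 -m inch '[[-0.6,2.9,0,0,0,0,-1],[0,0,0,0,0,0,-1],[0,0,0,0,0,0,-1],[0,0,0,0,0,0,-1],[0,0,0,0,0,0,-1],[0,0,0,0,0,0,-1],[0,0,0,0,0,0,-1],[0,0,0,0,0,0,-1]]'
python3 m.py
python3 -m inch '[[0.6,-2.9,0,0,0,0,-1],[0.6,-2.9,0,0,0,0,-1],[0,0,0,0,0,0,-1],[0,0,0,0,0,0,-1],[0,0,0,0,0,0,-1],[0,0,0,0,0,0,-1],[0,0,0,0,0,0,-1],[0,0,0,0,0,0,-1],[0,0,0,0,0,0,-1],[0,0,0,0,0,0,-1]]'
python3 m.py
```

```text
t: 13.3
eef_pos: [458.6, -9.7, 15.4]
tcp_rot: [3.14, 0.001, 1.764]
ft_force: [-0.2, -1.9, 7.4]
opening: 0.691
t: 14.2
eef_pos: [463.0, -9.6, 155.3]
tcp_rot: [3.137, 0.001, 1.765]
ft_force: [1.6, -0.3, -1.4]
opening: 0.696
t: 15.0
eef_pos: [458.0, -9.5, 154.6]
tcp_rot: [-3.09, 0.0, 1.764]
ft_force: [-0.4, 1.1, -1.9]
opening: 0.694
t 15.25 F [-0.    0.29 -1.96] [0.28 0.55 0.38] M world [ 0.067 -0.032 -0.009] M tool [-0.045  0.06   0.006] [0.021 0.033 0.019] tilt 3.0 0.687
t: 16.3
eef_pos: [458.0, -9.6, 154.7]
tcp_rot: [3.09, -0.001, 1.764]
ft_force: [-0.2, -0.4, -2.1]
opening: 0.694
t 16.55 F [ 0.27  0.17 -1.88] [0.27 0.36 0.15] M world [ 0.042  0.061 -0.012] M tool [0.052 0.052 0.015] [0.026 0.028 0.034] tilt 3.0 0.693
```

This case weighs under 2 N in total, too light to hold the ball, and shows no shift in moment. It is silent too, so I lay it back.

```bash
python3 -m inch '[[-0.6,2.9,0,0,-2,-20,-1],[0,0,0,0,-2,-40,-1],[0,0,0,0,0,-40,-1],[0,0,0,0,0,-25,-1],[0,0,0,0,0,-10,-1],[0,0,0,0,0,-4,-1],[0,0,0,0,0,0,-1],[0,0,0,0,0,0,1],[0,0,0,0,0,0,1],[0,0,0,0,0,0,1]]'
python3 -m inch '[[0,0,0,0,0,0,1],[0,0,0,0,0,10,1],[0,0,0,0,0,40,1],[0,0,0,0,0,35,1],[0,0,-2,10,-49,0,1],[0,0,-2,10,-49,0,1],[0,0,-2,10,-49,0,1],[0,0,-2,10,-49,0,1],[0,0,-1.4,10,-49,0,1],[0,0,0,0,-5,0,1]]'
python3 -m inch '[[0,0,0,0,0,0,1]]'
```

```text
t: 17.6
eef_pos: [458.4, -13.6, 16.3]
tcp_rot: [3.14, 0.0, 1.764]
ft_force: [-0.4, -0.6, -0.1]
opening: 0.888
t: 18.6
eef_pos: [508.8, -268.5, 101.4]
tcp_rot: [3.139, 0.002, 1.596]
ft_force: [0.2, 0.3, 0.1]
opening: 0.999
t: 18.7
eef_pos: [507.5, -264.5, 100.9]
tcp_rot: [-3.141, -0.0, 1.598]
ft_force: [0.5, 1.3, -0.1]
opening: 0.999
```

```bash
python3 -m inch '[[0,0,0,0,0,-36,1],[0,0,0,0,0,-30,1],[0,0,0,0,0,-14,1],[0,0,0,0,0,-6,1],[0,0,0,0,0,0,-1],[0,0,0,0,0,0,-1],[0,0,0,0,0,0,-1],[0,0,0,0,0,0,-1],[0,0,0,0,0,0,-1],[0,0,0,0,0,0,-1]]'
python3 -m inch '[[0,0,0,0,0,10,-1],[0,0,0,0,0,30,-1],[0,0,0,0,0,40,-1],[0,0,0,0,0,40,-1],[0,0,0,0,0,20,-1],[0,0,0,34,1,0,-1],[0,0,0,-34,-1,0,-1],[0,0,0,34,1,0,-1],[0,0,0,-34,-1,0,-1]]'
python3 -m inch '[[0,3,0,0,0,0,-1],[0,0,0,0,0,0,-1],[0,0,0,0,0,0,-1],[0,0,0,0,0,0,-1],[0,0,0,0,0,0,-1],[0,0,0,0,0,0,-1],[0,0,0,0,0,0,-1],[0,0,0,0,0,0,-1]]'
python3 m.py
python3 -m inch '[[0,-3,0,0,0,0,-1],[0,-3,0,0,0,0,-1],[0,0,0,0,0,0,-1],[0,0,0,0,0,0,-1],[0,0,0,0,0,0,-1],[0,0,0,0,0,0,-1],[0,0,0,0,0,0,-1],[0,0,0,0,0,0,-1],[0,0,0,0,0,0,-1],[0,0,0,0,0,0,-1]]'
python3 m.py
```

```text
t: 19.7
eef_pos: [508.3, -263.9, 15.5]
tcp_rot: [3.14, 0.001, 1.6]
ft_force: [-0.7, -0.2, 6.8]
opening: 0.691
t: 20.6
eef_pos: [511.9, -263.9, 154.6]
tcp_rot: [3.139, 0.001, 1.602]
ft_force: [1.1, -0.6, -3.8]
opening: 0.692
t: 21.4
eef_pos: [507.9, -263.5, 154.6]
tcp_rot: [-3.089, -0.002, 1.6]
ft_force: [0.1, 1.0, -4.1]
opening: 0.693
t 21.65 F [ 0.15  0.02 -4.32] [0.47 0.73 0.41] M world [ 0.028  0.038 -0.039] M tool [0.037 0.031 0.037] [0.037 0.024 0.033] tilt 3.0 0.695
t: 22.7
eef_pos: [508.0, -263.5, 154.6]
tcp_rot: [3.089, 0.001, 1.6]
ft_force: [-0.4, -0.0, -4.2]
opening: 0.694
t 22.95 F [-0.08  0.07 -4.56] [0.54 0.51 0.33] M world [0.029 0.092 0.018] M tool [ 0.091  0.032 -0.016] [0.044 0.039 0.022] tilt 3.0 0.693
```

The third case reads about 4.4 N, above any empty case. Its moment swing on ±3° tilt is −0.05 N m, against about −0.2 expected if empty, so the difference of about +0.16 fits the ball rolling end to end. This is the rattling case, and I take it to the welder.

```bash
python3 -m inch '[[0,3,0,0,0,20,-1],[0,0,0,0,10,20,-1],[0,0,0,8,18,20,-1],[0,0,0,12,25,0,-1],[0,0,0,12,27,0,-1],[0,0,0,12,27,0,-1],[0,0,0,12,27,0,-1],[0,0,0,12,27,0,-1],[0,0,0,12,27,0,-1],[0,0,0,12,27,0,-1]]'
python3 -m inch '[[0,0,0,12,27,0,-1],[0,0,0,12,27,0,-1],[0,0,0,12,27,0,-1],[0,0,0,12,27,0,-1],[0,0,0,12,27,0,-1],[0,0,0,12,25,0,-1],[0,0,0,12,20,0,-1],[0,0,0,10,12,0,-1],[0,0,0,6,6,0,-1],[0,0,0,0,0,0,-1]]'
```

```text
t: 24.0
eef_pos: [600.3, -47.3, 214.7]
tcp_rot: [3.141, -0.0, 1.6]
ft_force: [-0.5, -0.1, -4.6]
opening: 0.693
t: 25.0
eef_pos: [700.2, 150.0, 214.1]
tcp_rot: [-3.141, -0.0, 1.601]
ft_force: [0.2, -0.6, -4.5]
opening: 0.689
```

```bash
python3 -m inch '[[0,0,0,0,4,0,-1],[0,0,0,0,0,0,-1],[0,0,0,0,0,0,-1],[0,0,0,0,0,0,-1],[0,0,0,0,0,0,-1],[0,0,0,0,0,0,-1],[0,0,0,0,0,0,-1],[0,0,0,0,0,0,-1]]'
python3 - <<'E'
from h import *
a=cam('scene');cv2.imwrite('pics/scene1.png',a['color'][...,::-1])
P=pts(a);ok=a['depth']>0
c=cam('top');Q=pts(c);k=c['depth']>0
for n,X,o in(('scene',P,ok),('top',Q,k)):
  for x0,y0 in((457,-14),(493,208)):
    b=o&(np.hypot(X[...,0]-x0,X[...,1]-y0)<95)&(abs(X[...,2]-49)<6); q=X[b]
    if len(q)<50: print(n,'hidden');continue
    r=cv2.minAreaRect(q[:,:2].astype(np.float32));print(n,np.round(r[0]),np.round(r[1]),round(r[2],1),q[:,2].mean().round(1),len(q))
h=cv2.cvtColor(a['color'],cv2.COLOR_RGB2HSV)
m=ok&((h[...,0]<8)|(h[...,0]>172))&(h[...,1]>120)&(np.hypot(P[...,0]-700,P[...,1]-154)<100)&(P[...,2]>120)
q=P[m];print('held',q.min(0),q.max(0),m.sum())
E
```

```text
t: 25.8
eef_pos: [699.9, 153.5, 214.7]
tcp_rot: [3.142, -0.0, 1.6]
ft_force: [0.2, 0.1, -4.0]
opening: 0.691
scene [457. -14.] [141.  72.] 10.4 48.2 1020
scene [494. 206.] [140.  72.] 9.0 48.3 761
top [456. -14.] [140.  67.] 11.0 47.8 1460
top hidden
held [632.11454002  67.90295531 200.71988805] [772.1202173  186.75174551 310.3609398 ] 1236
```

View pics/scene1.png

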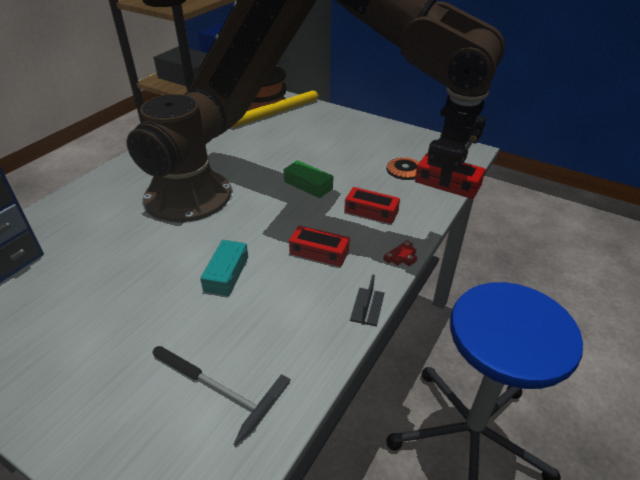

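The picture shows the case held level with its lid up at (450,173), over the edge by the stool. The two silent cases are back at (372,204) and (319,244), and the other things are untouched.

```bash
python3 -c "
from h import *
print(ticket.job_done())"
```

```text
the job is handed in; nothing more can be done
None
```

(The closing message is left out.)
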